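# Unhang the green swing bucket and stand it in the tray

### The arm

A 6-joint arm with a two-finger parallel gripper is mounted at the origin on the work surface. World frame = base frame: x ahead of the robot, y to its left, z up, the work surface at z = 0. Lengths are in m, angles in rad, forces in N, time in s.
With the tool pointing down it reaches from about 0.3 to 0.85 m from the base axis. Payload 5.4 kg.
Tool frame: the origin (TCP) lies midway between the tips of the shut fingers; the grasp point (between the pads) lies 19 mm behind it (arm.grip_point_offset is the distance from the TCP to the grasp point, in m); y points along the fingers, z is the direction in which the jaws open and shut, and the axes are right-handed (so a half turn about y gives the same grasp; the last joint's range is limited). The gripper opens to 85 mm and grips with 20 to 120 N. Pads are 22 mm wide; open, the fingers measure 114 mm over their backs; the gripper's body (76 mm by 85 mm) begins 54 mm behind the grasp point. The pads swing forward as they close: fully open they stand 13 mm farther back than shut.
Start: joints at [-1.343, 0.158, 1.597, -0, 1.386, -0.21], TCP at [0.244, -0.521, 0.231] pointing down, gripper open.
Joint ranges: [-2.91, 2.91], [-0.94, 2.29], [0.18, 2.7], [-1.29, 4.43], [0.17, 2.64], [-3, 3]. Speed limits (rad/s): [2.57, 2.57, 3.14, 3.14, 3.14, 3.14].

### API

Orientations are given as a 3x3 rotation matrix whose columns are the frame's x, y, z axes.
In Python, from cell import arm gives the robot as it stands. The module is installed in compiled form; this text tells all that it offers.
- The arm moves only by the shell command python3 -m inch 'ROWS' [FORCE]. ROWS is JSON, a list of rows, each a list of 3 entries, a list of its own where there are three numbers: the shift along the tool's x, y, z in mm, then the turn, a rotation vector about the tool's x, y, z in degrees, then the closure, from 0 (fully open) to 1 (shut). In form: [[[x, y, z], [rx, ry, rz], hand], ...]. A call has 1 to 8 rows; each row is the pose to reach, as a shift and turn from the pose measured when the call began, along the tool's axes at that moment; what a row does not reach only later rows make up. A row lasts 1/10 s, in which the tool goes at most 50 mm and 8.59 degrees, less where a joint would pass 70% of its speed; a pose out of reach is approached as far as the arm can. A call with a gripper value outside its range is refused whole. The fingers move at their own pace and stop on an object; FORCE is the grip in N (left out, the last holds). Time passes only in rows, so rows that repeat a pose let the fingers close. It gives the time, the measured TCP pose, the force and the opening at its end, in the units of the state.
- arm.observe(): the state, without advancing time (a new reading comes with each control period).
- arm.capture(name): name is "side" or "top" or "wrist"; returns the picture (384x512x3 uint8, blue, green, red); there is no depth.
- arm.camera_model(name): a dict with "vfov" (degrees; the focal length in pixels is half the picture's height over the tangent of half this angle, whatever the lens; pixels are square), "cx", "cy" (the principal point, pixels), "dist" ([k1, k2, p1, p2, k3] as OpenCV has them; the pictures are not rectified), "extrinsics" (4x4, takes a point from camera to world coordinates). Camera axes: x right, y down, z forward; pixel columns grow to the right and rows downward; lengths in m; the calibration is good to about 2 mm. A picture is of the moment at which its call begins: read the wrist's pose just before it. camera_model takes no time and is no camera call; for the wrist camera it gives the pose at the moment of the call.
- arm.finish_job(): hands the job in, once; it reports no verdict.
Trained networks look in the newest picture that a camera, given by its name, has taken for a name from the list of things; names that differ only in an ending like _2 or _b are one class to them, and where a whole thing is asked for, a point or a joint stands for the part that bears it (a point fixed in the world has none). Each returns a list of dicts, best first, with "score" (0 to 1); they miss things now and then, are a little off and sometimes report something else, mostly with a low value. They report only what shows in the picture. A call takes as long as a camera call. They do not tell look-alikes from the thing itself.
- arm.boxes_of(camera, query): "rect" ([left, top, right, bottom] in pixels, round what is visible of it).
- arm.mark_of(camera, query): "pixel" ([column, row] in pixels: a listed point, or the origin of a listed thing).
The state is a dict: "clock": time; "joint_positions": joint angles; "qd": joint speeds; "joint_torque": joint torques, N m; "eef_pos": TCP position; "eef_rot": TCP orientation; "force": force on the tool from outside, world axes, zero at the start; "torque": the same for the moment, N m; "finger_gap": opening from 0.0 (shut) to 1.0 (fully open).
Only numpy, scipy, OpenCV 4.12 (cv2) and the standard library are available. Lean on these libraries where they do the work, as an engineer would, in place of code of your own. Each camera call takes 0.05 s, during which the arm holds its last target. There are 200 camera calls.

### The job

The green bucket of turned bushings hangs by its trunnions in a bench stand. Lift it straight up out of its slots by the handle bar without letting it swing or catch, then stand it gently upright in the blue tray and let go. Leave the yellow bucket hanging as it is.

Things in the scene. Friction and masses are not known exactly. Their poses are not given: they have to be found in the camera images.
- green_bucket: Round green steel bucket (sizes in mm), 80 high, 80 (base) to 90 (rim) across, about 0.45 kg; origin centre of underside, z up; starts upright, 28 above the bench. Pins 10 thick along its y at z 65, with 18 mm caps out to y +-70. Black grip bar along y, centred over the origin at z 125: 98 long, 16 wide (x), 18 tall, on two straps; 36 free below. Pinch its middle from above, fingers closing along x.
- green_stand: Fixed stand of the green bucket: steel base 120 x 150 x 8 mm, origin centre of underside, z up, y along the pins. Two grey cheeks 8 thick at y +-58, 105 high, each with a slot 16 wide, open at the top, vee floor, where the bucket's pin lies freely at z 93 (12 below the slot's top), so the bucket can swing about y. Raised 90 mm it is clear above the cheeks. The yellow one's stand is identical.
- yellow_bucket: Yellow bucket with bolts, same shape, size and axes as the green one, hanging in a stand of its own; bystander, to be left alone. The top of its bar is 162 mm above the bench.
- tray: Blue painted shallow tray, fixed, 150 x 150 mm outside, walls 4 mm thick and 14 mm high, floor 4 mm thick. Origin at the centre of its underside, z up.
Things that resemble listed ones, but are neither listed nor needed, are in the scene too. Leave any purple look-alike of the green_bucket alone.

How it is judged:
By the outcome, as a careful person would: the job done as asked, in the order asked, and still so for the second after the job is handed in, with the robot touching nothing.
It also fails if it takes over 51 s, if anything falls off the work surface, if the arm or the gripper's body presses on something with over 40 N, if the wrist force passes 120 N, or if a joint passes its speed limit or range.

## Working session

There is one attempt and no reset: what is moved stays moved. The work goes in short steps, Python scripts to look and compute and a shell command to move; the robot and the scene stay as the last step left them, time stands still between calls to the robot, and variables do not carry over. Pictures are saved under pics/ and viewed, about 8 in all and at most 12, crops included, and the job is handed in when it is done.

```bash
mkdir -p pics; cat > h.py <<'E'
import numpy as np, cv2
from cell import arm
def K(m):
    f=192/np.tan(np.radians(m["vfov"])/2); return np.array([[f,0,m["cx"]],[0,f,m["cy"]],[0,0,1.]])
def ray(m,px):
    u=cv2.undistortPoints(np.array([[px]],float),K(m),np.array(m["dist"],float))[0,0]
    E=np.array(m["extrinsics"]); return E[:3,3],E[:3,:3]@np.array([u[0],u[1],1])
def atz(m,px,z):
    o,d=ray(m,px); return o+d*(z-o[2])/d[2]
def proj(m,P):
    E=np.linalg.inv(np.array(m["extrinsics"])); P=np.atleast_2d(P).astype(float)
    return cv2.projectPoints(P,cv2.Rodrigues(E[:3,:3])[0],E[:3,3],K(m),np.array(m["dist"],float))[0][:,0]
E
python3 - <<'E'
from h import *
np.set_printoptions(precision=3,suppress=True)
zs=dict(green_bucket=.028,yellow_bucket=.028,green_stand=0,tray=0)
im={}
for c in("top","side"):
    im[c]=arm.capture(c); m=arm.camera_model(c); print(c,np.array(m["extrinsics"])[:3,3])
    for q in zs:
        for r in arm.mark_of(c,q)[:4]: print(q,'mark',np.round(r["pixel"]),round(r["score"],2),atz(m,r["pixel"],zs[q]))
        for r in arm.boxes_of(c,q)[:4]: print(q,'box',np.round(r["rect"]),round(r["score"],2))
cv2.imwrite("pics/a.png",im["top"]);cv2.imwrite("pics/b.png",im["side"])
s=arm.observe();print(s["clock"],s["eef_rot"],s["force"],s["finger_gap"])
E
```

```text
top [ 0.342 -0.003  1.267]
green_bucket mark [374. 214.] 0.92 [ 0.509 -0.324  0.028]
green_bucket box [357. 195. 403. 231.] 0.71
green_bucket box [333. 128. 369. 180.] 0.65
yellow_bucket mark [270. 168.] 0.64 [ 0.63  -0.033  0.028]
yellow_bucket box [244. 146. 296. 189.] 0.67
green_stand mark [366. 215.] 0.66 [ 0.509 -0.308  0.   ]
green_stand box [341. 193. 402. 237.] 0.97
tray mark [144. 185.] 0.63 [0.578 0.325 0.   ]
tray box [113. 154. 165. 219.] 0.56
side [ 0.446 -0.794  0.529]
green_bucket mark [251. 302.] 0.79 [ 0.502 -0.315  0.028]
green_bucket mark [330. 275.] 0.56 [ 0.657 -0.276  0.028]
green_bucket box [223. 225. 278. 317.] 0.88
green_bucket box [300. 214. 370. 292.] 0.69
yellow_bucket mark [286. 208.] 0.96 [ 0.63  -0.032  0.028]
yellow_bucket box [269. 148. 305. 211.] 0.93
green_stand mark [251. 314.] 0.77 [ 0.5   -0.316  0.   ]
green_stand box [213. 244. 299. 354.] 0.67
tray mark [242. 158.] 0.74 [0.57 0.33 0.  ]
tray box [214. 144. 272. 168.] 0.95
0.9 [[-0.906 -0.     0.424]
 [-0.424 -0.    -0.906]
 [ 0.    -1.     0.   ]] [-0.114 -0.346  0.193] 1.0018828219329157
```

View pics/a.png

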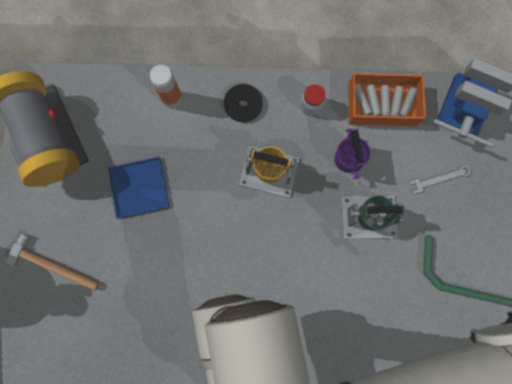

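View pics/b.png

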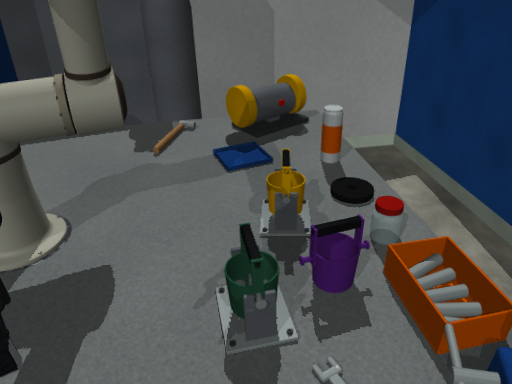

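The top view shows two candidates of this class. One is green, at (374,214), sitting in a grey stand. The other is purple, at (352,152), standing directly on the bench with no stand. The green one fits the description. Yellow is at (270,165) and the tray at (140,187). Next I'll check the green one in an enlarged crop.

```bash
python3 - <<'E'
import cv2,numpy as np
a=cv2.imread("pics/a.png")[170:260,325:425];b=cv2.imread("pics/b.png")[215:355,205:305]
a=cv2.resize(a,None,fx=4,fy=4,interpolation=cv2.INTER_CUBIC);b=cv2.resize(b,None,fx=4,fy=4,interpolation=cv2.INTER_CUBIC)
H=max(a.shape[0],b.shape[0]);o=np.zeros((H,800,3),np.uint8);o[:a.shape[0],:400]=a;o[:b.shape[0],400:]=b
cv2.imwrite("pics/c.png",o)
E
```

```text
(no output)
```

View pics/c.png

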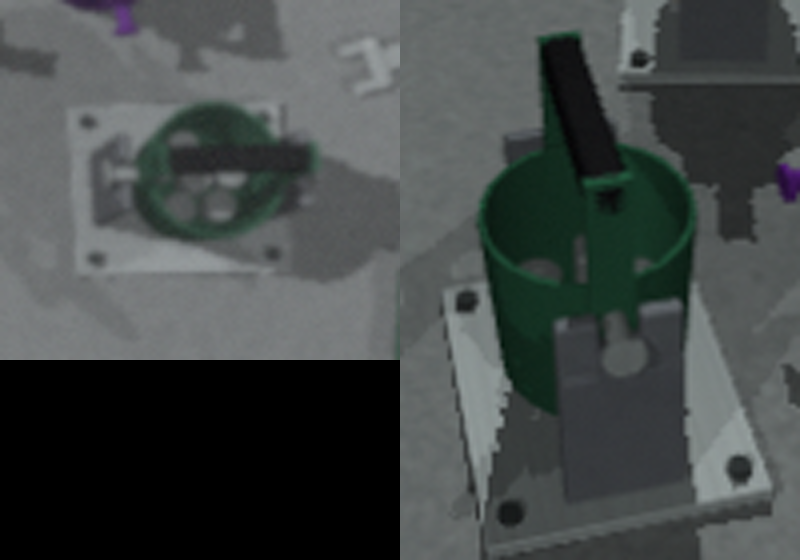

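The crop confirms it: the green bucket hangs in the grey stand, with its bar from about (367,210) to (403,209) in the top view. Next I work out the bar's position and heading.

```bash
python3 - <<'E'
from h import *
np.set_printoptions(precision=4,suppress=True)
m=arm.camera_model("top");ms=arm.camera_model("side")
t=lambda u,v:(325+u/4-.4,170+v/4-.4); s=lambda u,v:(205+(u-400)/4-.4,215+v/4-.4)
a,b=atz(m,t(168,160),.162),atz(m,t(313,157),.162); print("top bar",a,b,(a+b)/2,np.degrees(np.arctan2(*(b-a)[:2])))
a,b=atz(ms,s(562,37),.162),atz(ms,s(608,180),.162); print("side bar",a,b,(a+b)/2,np.degrees(np.arctan2(*(b-a)[:2])))
for c in [(68,108),(278,101),(285,266),(78,272)]: print(atz(m,t(*c),.008))
R=np.array(arm.observe()["eef_rot"]);p=np.array(arm.observe()["eef_pos"])
print(p,R.T@(np.array([.505,-.315,.30])-p)*1000)
w=arm.camera_model("wrist");E=np.array(w["extrinsics"]);print(w["vfov"],R.T@(E[:3,3]-p),R.T@E[:3,:3])
E
```

```text
top bar [ 0.5019 -0.2703  0.162 ] [ 0.5063 -0.3598  0.162 ] [ 0.5041 -0.3151  0.162 ] 177.20832767763218
side bar [ 0.5035 -0.2697  0.162 ] [ 0.5073 -0.3628  0.162 ] [ 0.5054 -0.3163  0.162 ] 177.66357717123523
[ 0.5592 -0.2375  0.008 ]
[ 0.5683 -0.3859  0.008 ]
[ 0.4521 -0.3878  0.008 ]
[ 0.444  -0.2439  0.008 ]
[ 0.2437 -0.5208  0.2313] [-323.8705  -68.6888  -75.6019]
71.32530171350636 [-0.0672 -0.1429 -0.0008] [[-0.0004  0.9661  0.2583]
 [ 0.0007 -0.2583  0.9661]
 [ 1.      0.0005 -0.0005]]
```

```bash
python3 -m inch '[[[-40,-9,-9],[0,-8,0],0],[[-85,-18,-20],[0,-16,0],0],[[-130,-28,-30],[0,-24,0],0],[[-175,-37,-41],[0,-32,0],0],[[-220,-47,-51],[0,-40,0],0],[[-265,-56,-62],[0,-48,0],0],[[-300,-64,-70],[0,-56,0],0],[[-324,-69,-76],[0,-64,0],0]]'
python3 -m inch '[[[0,0,0],[0,-3,0],0],[[0,0,0],[0,-3,0],0]]'
python3 - <<'E'
from h import *
np.set_printoptions(precision=4,suppress=True)
s=arm.observe();print(s["clock"],s["joint_positions"],s["eef_pos"],s["eef_rot"])
m=arm.camera_model("wrist");cv2.imwrite("pics/d.png",arm.capture("wrist"))
print(proj(m,[[.5019,-.27,.162],[.5068,-.361,.162],[.505,-.3155,.028]]),arm.mark_of("wrist","green_bucket"))
E
```

```text
clock: 1.7
eef_pos: [0.507, -0.3128, 0.3012]
eef_rot: [[-0.008, 0.001, 1.0], [-1.0, -0.001, -0.008], [0.001, -1.0, 0.001]]
force: [0.4, -0.6, 0.3]
finger_gap: 1.003
clock: 1.9
eef_pos: [0.5077, -0.312, 0.3014]
eef_rot: [[0.046, 0.002, 0.999], [-0.999, -0.001, 0.046], [0.001, -1.0, 0.002]]
force: [-0.7, -0.2, -0.3]
finger_gap: 1.005
1.9 [-0.7539  0.1739  1.442   0.0004  1.524  -0.8001] [ 0.5077 -0.312   0.3014] [[ 0.0461  0.0016  0.9989]
 [-0.9989 -0.0009  0.0461]
 [ 0.001  -1.      0.0015]]
[[246.6368 146.7446]
 [247.6387 228.2029]
 [248.837  168.4898]] [{'pixel': [248.7, 165.6], 'score': 0.59}, {'pixel': [352.0, 130.9], 'score': 0.56}]
```

View pics/d.png

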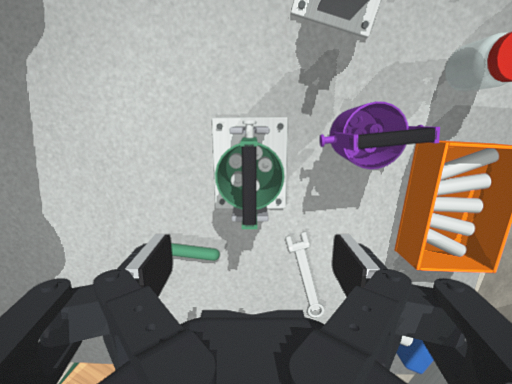

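The wrist view shows the bar at about columns 243–256, rows 145–225, vertical and so aligned with the jaws. I'll refine the bar's centre line.

```bash
python3 - <<'E'
from h import *
np.set_printoptions(precision=4,suppress=True)
m=arm.camera_model("wrist");im=cv2.imread("pics/d.png")[130:240,225:275].max(2)
mk=(im<48).astype(np.uint8);n,l,st,_=cv2.connectedComponentsWithStats(mk);k=1+np.argmax(st[1:,4]);x,y,w,h,A=st[k];print(x+225,y+130,w,h,A)
for r in range(y,y+h,8):
    c=np.where(l[r]==k)[0]; print(r+130,c.min()+225,c.max()+225,len(c))
ys,xs=np.where(l==k);ok=(ys>y+6)&(ys<y+h-8)
f=np.polyfit(ys[ok]+130,xs[ok]+225,1)
P=[atz(m,(np.polyval(f,r),r),.162) for r in (y+130,y+h+130)];d=P[1]-P[0];print(P,(P[0]+P[1])/2,np.linalg.norm(d),np.degrees(np.arctan2(d[0],-d[1])))
s=arm.observe();p=np.array(s["eef_pos"]);R=np.array(s["eef_rot"]);print(p,s["clock"])
E
```

```text
254 215 2 9 11
215 255 255 1
223 254 255 2Traceback (most recent call last):
  File "<stdin>", line 8, in <module>
    raise TypeError("expected non-empty vector for x")
TypeError: expected non-empty vector for x
```

```bash
python3 - <<'E'
from h import *
np.set_printoptions(precision=4,suppress=True)
m=arm.camera_model("wrist");im=cv2.imread("pics/d.png");print(im[180,236:262].tolist())
I=im.astype(int);mk=((I.max(2)<75)&(I.max(2)-I.min(2)<22)).astype(np.uint8)[130:240,225:275];n,l,st,_=cv2.connectedComponentsWithStats(mk);k=1+np.argmax(st[1:,4]);x,y,w,h,A=st[k];print(x+225,y+130,w,h,A)
for r in range(y,y+h,8):
    c=np.where(l[r]==k)[0]; print(r+130,c.min()+225,c.max()+225,len(c))
ys,xs=np.where(l==k);ok=(ys>y+6)&(ys<y+h-8)
f=np.polyfit(ys[ok]+130,xs[ok]+225,1)
P=[atz(m,(np.polyval(f,r),r),.162) for r in (y+130,y+h+130)];d=P[1]-P[0];print(P,(P[0]+P[1])/2,np.linalg.norm(d),np.degrees(np.arctan2(d[0],-d[1])))
E
```

```text
[[142, 144, 139], [144, 147, 142], [142, 143, 139], [142, 146, 140], [143, 145, 142], [122, 123, 120], [75, 74, 73], [49, 46, 47], [53, 49, 51], [61, 56, 56], [57, 54, 54], [55, 51, 53], [58, 55, 54], [56, 54, 55], [56, 54, 53], [58, 54, 54], [54, 49, 52], [55, 52, 51], [50, 46, 46], [50, 48, 48], [106, 106, 104], [117, 119, 116], [90, 99, 84], [74, 92, 57], [76, 96, 59], [75, 96, 57]]
242 146 15 79 1099
146 245 252 8
154 242 255 14
162 242 255 14
170 242 256 15
178 242 256 15
186 242 255 14
194 242 255 14
202 242 255 14
210 242 256 15
218 243 255 13
[array([ 0.5031, -0.2699,  0.162 ]), array([ 0.5066, -0.3577,  0.162 ])] [ 0.5048 -0.3138  0.162 ] 0.08787705019079665 2.2572612771373852
```

```bash
python3 -m inch '[[[1,30,-1],[0,0,0],0],[[2,65,-2],[0,0,0],0],[[2,90,-3],[0,0,0],0],[[2,100,-3],[0,0,0],0],[[2,100,-3],[0,0,0],0]]'
python3 - <<'E'
from h import *
np.set_printoptions(precision=4,suppress=True)
s=arm.observe();p=np.array(s["eef_pos"]);R=np.array(s["eef_rot"]);print(p,R,R.T@(np.array([.505,-.3143,.135])-p)*1000)
m=arm.camera_model("wrist");im=arm.capture("wrist");cv2.imwrite("pics/e.png",im)
I=im.astype(int);mk=((I.max(2)<75)&(I.max(2)-I.min(2)<22)).astype(np.uint8)
e=proj(m,[[.5031,-.27,.162],[.507,-.3587,.162]]);print(e)
for r in np.linspace(e[0,1]+10,e[1,1]-10,6).astype(int):
    c0=int(e[:,0].mean());c=np.where(mk[r,c0-30:c0+30])[0]+c0-30
    if len(c): print(r,c.min(),c.max(),len(c),atz(m,((c.min()+c.max())/2,r),.162))
E
```

```text
clock: 2.5
eef_pos: [0.5027, -0.3148, 0.1994]
eef_rot: [[0.041, -0.002, 0.999], [-0.999, 0.002, 0.041], [-0.002, -1.0, -0.002]]
force: [-0.6, 0.7, 0.9]
finger_gap: 1.002
[ 0.5027 -0.3148  0.1994] [[ 0.0408 -0.0017  0.9992]
 [-0.9992  0.0019  0.0409]
 [-0.0019 -1.     -0.0016]] [-0.3315 64.386   2.3886]
[[253.2323 156.5768]
 [253.4066 273.887 ]]
166 244 265 22 [ 0.5042 -0.2763  0.162 ]
186 244 265 22 [ 0.5048 -0.2903  0.162 ]
205 245 265 21 [ 0.5058 -0.304   0.162 ]
224 244 265 22 [ 0.5061 -0.3183  0.162 ]
244 245 265 21 [ 0.5071 -0.334   0.162 ]
263 245 265 21 [ 0.5078 -0.3495  0.162 ]
```

View pics/e.png

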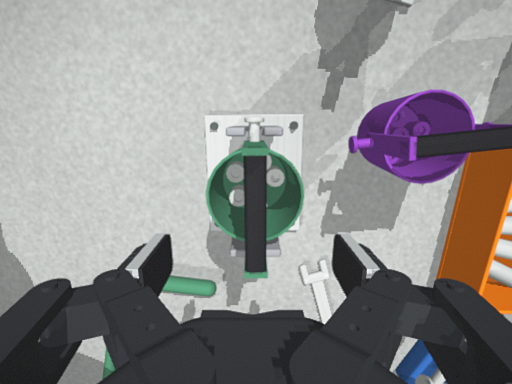

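The wrist view shows the bar at columns 244–265, rows 155–272, midway between the pads to within about 3 mm. I'll go down with a +3 mm correction along tool z.

```bash
python3 -m inch '[[[0,8,1],[0,0,0],0],[[0,20,3],[0,-0.4,0],0],[[0,34,3],[0,-0.4,0],0],[[0,48,3],[0,-0.4,0],0],[[0,58,3],[0,-0.4,0],0],[[0,64,3],[0,-0.4,0],0],[[0,64,3],[0,-0.4,0],0]]'
python3 - <<'E'
from h import *
s=arm.observe();print(s["clock"],s["eef_pos"],s["force"])
cv2.imwrite("pics/f.png",arm.capture("wrist"))
E
```

```text
clock: 3.25
eef_pos: [0.5061, -0.3148, 0.1359]
eef_rot: [[0.048, -0.001, 0.999], [-0.999, 0.001, 0.048], [-0.001, -1.0, -0.001]]
force: [1.3, -0.5, -0.1]
finger_gap: 1.001
3.25 [ 0.50609281 -0.31483322  0.13588384] [ 1.2799419  -0.48591932 -0.10531369]
```

View pics/f.png

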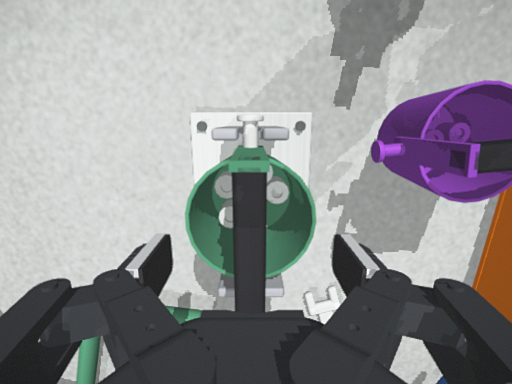

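The wrist view shows the bar at columns 234–266, between the pads at 172 and 335. I'll check the offset in the tool frame, which doesn't depend on pose noise.

```bash
python3 - <<'E'
from h import *
m=arm.camera_model("wrist");s=arm.observe();p=np.array(s["eef_pos"]);R=np.array(s["eef_rot"])
I=cv2.imread("pics/f.png").astype(int);mk=(I.max(2)<75)&(I.max(2)-I.min(2)<22)
for r in range(185,300,20):
    c=np.where(mk[r,215:290])[0]+215;q=atz(m,((c.min()+c.max())/2,r),.162);print(r,c.min(),c.max(),R.T@(q-p)*1000)
E
```

```text
185 233 266 [-39.60093733 -25.13886337   0.26424798]
205 233 265 [-3.01462458e+01 -2.51402481e+01  1.45230124e-02]
225 233 265 [-2.02988947e+01 -2.51416630e+01 -1.05942655e-02]
245 233 265 [-10.0292187  -25.14313869  -0.03699954]
265 234 265 [  0.69551263 -25.14465118   0.18070028]
285 234 264 [ 11.91120201 -25.14629135  -0.09407697]
```

Centred and aligned to within 0.3 mm, so I'll close.

```bash
python3 -m inch '[[[0,0,0],[0,0,0],0.3],[[0,0,0],[0,0,0],0.55],[[0,0,0],[0,0,0],0.7],[[0,0,0],[0,0,0],0.78],[[0,0,0],[0,0,0],0.84],[[0,0,0],[0,0,0],0.9],[[0,0,0],[0,0,0],1],[[0,0,0],[0,0,0],1]]' 60
python3 -m inch '[[[0,0,0],[0,0,0],1],[[0,0,0],[0,0,0],1],[[0,0,0],[0,0,0],1],[[0,0,0],[0,0,0],1]]' 60
```

```text
clock: 4.1
eef_pos: [0.5062, -0.3154, 0.1372]
eef_rot: [[0.048, -0.001, 0.999], [-0.999, -0.0, 0.048], [-0.0, -1.0, -0.001]]
force: [-4.4, 0.7, 6.8]
finger_gap: 0.176
clock: 4.5
eef_pos: [0.5061, -0.3154, 0.1372]
eef_rot: [[0.048, -0.001, 0.999], [-0.999, -0.0, 0.048], [-0.0, -1.0, -0.001]]
force: [-3.7, 1.4, 4.2]
finger_gap: 0.172
```

```bash
python3 -m inch '[[[0,-2,0],[0,0,0],1],[[0,-4,0],[0,0,0],1],[[0,-6,0],[0,0,0],1],[[0,-9,0],[0,0,0],1],[[0,-12,0],[0,0,0],1],[[0,-15,0],[0,0,0],1],[[0,-15,0],[0,0,0],1]]'
```

```text
clock: 5.2
eef_pos: [0.5065, -0.3157, 0.1529]
eef_rot: [[0.048, 0.0, 0.999], [-0.999, -0.001, 0.048], [0.001, -1.0, 0.0]]
force: [-0.6, 0.1, -4.5]
finger_gap: 0.169
```

```bash
python3 -m inch '[[[0,-5,0],[0,0,0],1],[[0,-13,0],[0,0,0],1],[[0,-23,0],[0,0,0],1],[[0,-35,0],[0,0,0],1],[[0,-48,0],[0,0,0],1],[[0,-61,0],[0,0,0],1],[[0,-72,0],[0,0,0],1],[[0,-80,0],[0,0,0],1]]'
python3 -m inch '[[[0,-10,0],[0,0,0],1],[[0,-25,0],[0,0,0],1],[[0,-42,0],[0,0,0],1],[[0,-60,0],[0,0,0],1],[[0,-76,0],[0,0,0],1],[[0,-86,0],[0,0,0],1],[[0,-90,0],[0,0,0],1],[[0,-90,0],[0,0,0],1]]'
python3 - <<'E'
from h import *
np.set_printoptions(precision=4,suppress=True)
s=arm.observe();print(s["clock"],s["joint_positions"])
a=arm.capture("side");b=arm.capture("top");m=arm.camera_model("top")
for c in("side","top"):
    for r in arm.mark_of(c,"tray"): print(c,np.round(r["pixel"],1),round(r["score"],2),atz(arm.camera_model(c),r["pixel"],0))
h=cv2.cvtColor(b,cv2.COLOR_BGR2HSV);mk=cv2.inRange(h,(100,110,40),(130,255,255));mk[:,220:]=0
cs,_=cv2.findContours(mk,cv2.RETR_EXTERNAL,cv2.CHAIN_APPROX_NONE);c=max(cs,key=cv2.contourArea);bx=cv2.boxPoints(cv2.minAreaRect(c));print(bx)
P=np.array([atz(m,q,.011) for q in bx]);print(P,P.mean(0))
o=np.zeros((384,800,3),np.uint8);o[:,:400]=a[:,100:500];o[:,400:]=b[:,60:460];cv2.imwrite("pics/g.png",o)
E
```

```text
clock: 6.0
eef_pos: [0.5068, -0.3159, 0.2346]
eef_rot: [[0.048, 0.001, 0.999], [-0.999, -0.002, 0.048], [0.002, -1.0, 0.001]]
force: [-0.5, 0.1, -4.8]
finger_gap: 0.175
clock: 6.8
eef_pos: [0.5068, -0.3158, 0.3251]
eef_rot: [[0.048, 0.002, 0.999], [-0.999, -0.003, 0.048], [0.003, -1.0, 0.002]]
force: [-0.3, 0.5, -5.3]
finger_gap: 0.172
6.8 [-0.7591  0.1693  1.4015 -0.0006  1.5677 -0.8075]
side [242.5 156.3] 0.52 [0.5736 0.3406 0.    ]
top [142.1 187. ] 0.69 [0.5722 0.3293 0.    ]
[[106.2308 167.1539]
 [159.1154 156.5769]
 [169.2692 207.3462]
 [116.3846 217.9231]]
[[0.6249 0.4333 0.011 ]
 [0.66   0.2842 0.011 ]
 [0.5144 0.2458 0.011 ]
 [0.4804 0.392  0.011 ]] [0.5699 0.3388 0.011 ]
```

View pics/g.png

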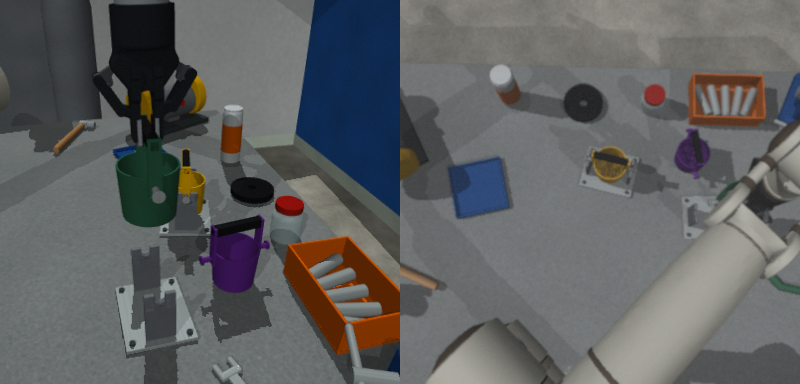

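The bucket is out of the slots, level and high. The yellow one is undisturbed, and the tray centre is near (0.571, 0.333). I'll carry it over in smooth stages, with the underside well above the yellow bar.

```bash
python3 -m inch '[[[-5,0,1],[0,0,0],1],[[-20,0,3],[0,0,0],1],[[-44,0,6],[0,0,0],1],[[-75,0,11],[0,0,0],1],[[-107,0,16],[0,0,0],1],[[-134,0,20],[0,0,0],1],[[-152,0,23],[0,0,0],1],[[-161,0,24],[0,0,0],1]]'
python3 -m inch '[[[-5,0,1],[0,0,0],1],[[-20,0,3],[0,0,0],1],[[-44,0,6],[0,0,0],1],[[-75,0,11],[0,0,0],1],[[-107,0,16],[0,0,0],1],[[-134,0,20],[0,0,0],1],[[-152,0,23],[0,0,0],1],[[-161,0,24],[0,0,0],1]]'
```

```text
clock: 7.8
eef_pos: [0.5225, -0.1507, 0.3234]
eef_rot: [[0.051, -0.0, 0.999], [-0.999, 0.0, 0.051], [-0.0, -1.0, -0.0]]
force: [-0.5, -0.9, -4.5]
finger_gap: 0.172
clock: 8.6
eef_pos: [0.5382, 0.013, 0.3234]
eef_rot: [[0.052, -0.0, 0.999], [-0.999, 0.001, 0.052], [-0.001, -1.0, -0.0]]
force: [0.4, 0.2, -5.4]
finger_gap: 0.174
```

```bash
python3 -m inch '[[[-5,0,1],[0,0,0],1],[[-20,0,3],[0,0,0],1],[[-44,0,6],[0,0,0],1],[[-75,0,11],[0,0,0],1],[[-107,0,16],[0,0,0],1],[[-134,0,20],[0,0,0],1],[[-152,0,23],[0,0,0],1],[[-161,0,24],[0,0,0],1]]'
python3 - <<'E'
from h import *
np.set_printoptions(precision=4,suppress=True)
s=arm.observe();p=np.array(s["eef_pos"]);R=np.array(s["eef_rot"]);print(s["clock"],p,s["joint_positions"])
b=arm.capture("wrist");m=arm.camera_model("wrist");cv2.imwrite("pics/i.png",b)
h=cv2.cvtColor(b,cv2.COLOR_BGR2HSV);mk=cv2.inRange(h,(100,110,40),(130,255,255))
cs,_=cv2.findContours(mk,cv2.RETR_EXTERNAL,cv2.CHAIN_APPROX_NONE);c=max(cs,key=cv2.contourArea);print(cv2.boundingRect(c),cv2.boxPoints(cv2.minAreaRect(c)))
print(arm.mark_of("wrist","tray"))
for r in arm.mark_of("wrist","tray"):print(atz(m,r["pixel"],0))
E
```

```text
clock: 9.4
eef_pos: [0.5538, 0.1767, 0.3232]
eef_rot: [[0.053, -0.001, 0.999], [-0.999, 0.001, 0.053], [-0.001, -1.0, -0.0]]
force: [-0.2, -0.8, -5.2]
finger_gap: 0.177
9.4 [0.5538 0.1767 0.3232] [0.1004 0.1303 1.4484 0.0012 1.5633 0.0473]
(212, 0, 111, 117) [[210.6923  14.4615]
 [309.1539  -5.2308]
 [329.6923  97.4615]
 [231.2308 117.1538]]
[{'pixel': [269.4, 58.0], 'score': 0.66}]
[0.574  0.3456 0.    ]
```

View pics/i.png

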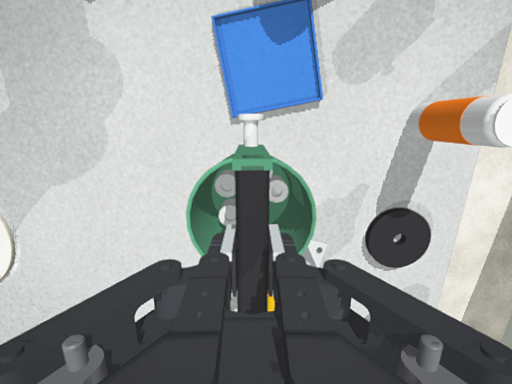

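The tray fills (212,0)–(323,117) with its centre at about (268,58), i.e. near (0.573, 0.339). The bucket hangs level. One more stage will put it above the tray.

```bash
python3 -m inch '[[[-5,0,1],[0,0,0],1],[[-20,0,4],[0,0,0],1],[[-44,0,8],[0,0,0],1],[[-75,0,13],[0,0,0],1],[[-107,0,19],[0,0,0],1],[[-134,0,23],[0,0,0],1],[[-152,0,26],[0,0,0],1],[[-161,0,28],[0,0,0],1]]'
python3 -m inch '[[[0,8,0],[0,0,0],1],[[0,22,0],[0,0,0],1],[[0,42,0],[0,0,0],1],[[0,64,0],[0,0,0],1],[[0,86,0],[0,0,0],1],[[0,104,0],[0,0,0],1],[[0,116,0],[0,0,0],1],[[0,120,0],[0,0,0],1]]'
python3 - <<'E'
from h import *
np.set_printoptions(precision=4,suppress=True)
s=arm.observe();print(s["clock"],s["joint_positions"])
a=arm.capture("side");b=arm.capture("wrist");c=arm.capture("top")
o=np.zeros((384,800,3),np.uint8);o[:,:400]=cv2.resize(a[90:218,180:313],(400,384));o[:,400:]=b[:,56:456];cv2.imwrite("pics/j.png",o)
m=arm.camera_model("side");print(arm.mark_of("side","green_bucket"))
E
```

```text
clock: 10.35
eef_pos: [0.5731, 0.3392, 0.3229]
eef_rot: [[0.054, -0.001, 0.999], [-0.999, 0.001, 0.054], [-0.001, -1.0, -0.001]]
force: [-0.3, 0.2, -4.7]
finger_gap: 0.178
clock: 11.15
eef_pos: [0.5719, 0.338, 0.2002]
eef_rot: [[0.053, -0.005, 0.999], [-0.999, -0.001, 0.053], [0.001, -1.0, -0.005]]
force: [-0.7, -0.1, -4.7]
finger_gap: 0.174
11.15 [0.3519 0.4119 1.3509 0.0008 1.3838 0.2992]
[{'pixel': [239.0, 131.4], 'score': 0.81}, {'pixel': [332.9, 274.8], 'score': 0.71}]
```

View pics/j.png

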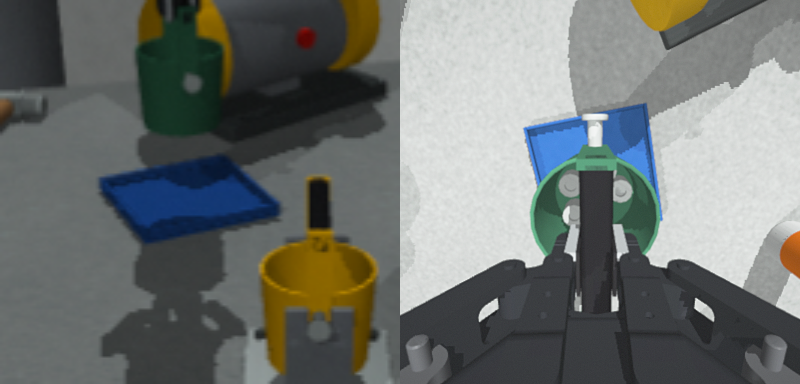

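```bash
python3 - <<'E'
from h import *
np.set_printoptions(precision=4,suppress=True)
m=arm.camera_model("wrist")
P=[atz(m,q,.014) for q in [(181,128),(301,104),(318,220)]];print(P,(P[0]+P[2])/2,[np.linalg.norm(P[i+1]-P[i]) for i in(0,1)])
n=np.array([P[0][1]-P[1][1],P[1][0]-P[0][0]]);u=n/np.linalg.norm(n);mid=(P[0]+P[1])[:2]/2;print(mid+.075*u,mid-.075*u,arm.observe()["eef_pos"])
E
```

```text
[array([0.4864, 0.3954, 0.014 ]), array([0.6287, 0.4307, 0.014 ]), array([0.6658, 0.2865, 0.014 ])] [0.5761 0.3409 0.014 ] [np.float64(0.1466050881705102), np.float64(0.14893365014686713)]
[0.5394 0.4858] [0.5756 0.3403] [0.5736 0.3393 0.2041]
```

```bash
python3 -m inch '[[[0,5,0],[0,0,0],1],[[0,15,1],[0,0,0],1],[[-1,30,2],[0,0,0],1],[[-1,45,3],[0,0,0],1],[[-1,58,3],[0,0,0],1],[[-1,68,3],[0,0,0],1],[[-1,74,3],[0,0,0],1],[[-1,76,3],[0,0,0],1]]'
python3 -m inch '[[[0,0,0],[0,0,0],1],[[0,1,0],[0,0,0],1],[[0,2,0],[0,0,0],1],[[0,3,0],[0,0,0],1],[[0,4,0],[0,0,0],1],[[0,5,0],[0,0,0],1],[[0,6,0],[0,0,0],1],[[0,6,0],[0,0,0],1]]'
```

```text
clock: 12.15
eef_pos: [0.5762, 0.3404, 0.127]
eef_rot: [[0.053, -0.001, 0.999], [-0.999, 0.001, 0.053], [-0.001, -1.0, -0.0]]
force: [-1.0, 0.8, -4.8]
finger_gap: 0.174
clock: 12.95
eef_pos: [0.5761, 0.3403, 0.1207]
eef_rot: [[0.053, -0.001, 0.999], [-0.999, 0.001, 0.053], [-0.001, -1.0, -0.001]]
force: [0.5, -0.1, -5.1]
finger_gap: 0.176
```

```bash
python3 -m inch '[[[0,1,0],[0,0,0],1],[[0,2,0],[0,0,0],1],[[0,3,0],[0,0,0],1],[[0,4,0],[0,0,0],1],[[0,5,0],[0,0,0],1],[[0,5,0],[0,0,0],1]]'
python3 -m inch '[[[0,0.5,0],[0,0,0],1],[[0,1,0],[0,0,0],1],[[0,1.5,0],[0,0,0],1],[[0,2,0],[0,0,0],1],[[0,2,0],[0,0,0],1]]'
```

```text
clock: 13.55
eef_pos: [0.5759, 0.3403, 0.1154]
eef_rot: [[0.053, -0.001, 0.999], [-0.999, 0.001, 0.053], [-0.001, -1.0, -0.001]]
force: [0.7, -0.6, -4.4]
finger_gap: 0.175
clock: 14.05
eef_pos: [0.576, 0.3404, 0.114]
eef_rot: [[0.053, -0.001, 0.999], [-0.999, 0.001, 0.053], [-0.001, -1.0, -0.001]]
force: [-1.1, 0.4, -1.3]
finger_gap: 0.173
```

Force has gone from -4.4 to -1.3 N, so the bucket is touching down. I'll lower a fraction more, then open slowly.

```bash
python3 -m inch '[[[0,0.5,0],[0,0,0],1],[[0,1,0],[0,0,0],1],[[0,1,0],[0,0,0],1]]' 20
```

```text
clock: 14.35
eef_pos: [0.5762, 0.3406, 0.114]
eef_rot: [[0.054, -0.0, 0.999], [-0.999, 0.001, 0.054], [-0.001, -1.0, -0.0]]
force: [-2.9, -0.5, 4.7]
finger_gap: 0.177
```

```bash
python3 -m inch '[[[0,0,0],[0,0,0],0.82],[[0,0,0],[0,0,0],0.79],[[0,0,0],[0,0,0],0.76],[[0,0,0],[0,0,0],0.7],[[0,0,0],[0,0,0],0.5],[[0,0,0],[0,0,0],0.25],[[0,0,0],[0,0,0],0],[[0,0,0],[0,0,0],0]]'
python3 -m inch '[[[0,0,0],[0,0,0],0],[[0,0,0],[0,0,0],0],[[0,0,0],[0,0,0],0]]'
python3 - <<'E'
from h import *
m=arm.camera_model("wrist");s=arm.observe();print(s["force"]);b=arm.capture("wrist")
cv2.imwrite("pics/k.png",b)
E
```

```text
clock: 15.15
eef_pos: [0.5763, 0.3406, 0.114]
eef_rot: [[0.053, -0.0, 0.999], [-0.999, 0.001, 0.053], [-0.001, -1.0, -0.0]]
force: [-0.5, 1.0, -0.5]
finger_gap: 0.959
clock: 15.45
eef_pos: [0.5763, 0.3406, 0.114]
eef_rot: [[0.054, -0.0, 0.999], [-0.999, 0.001, 0.054], [-0.001, -1.0, -0.0]]
force: [0.3, -0.1, -0.1]
finger_gap: 1.0
[ 0.26339966 -0.14687946 -0.13036941]
```

View pics/k.png

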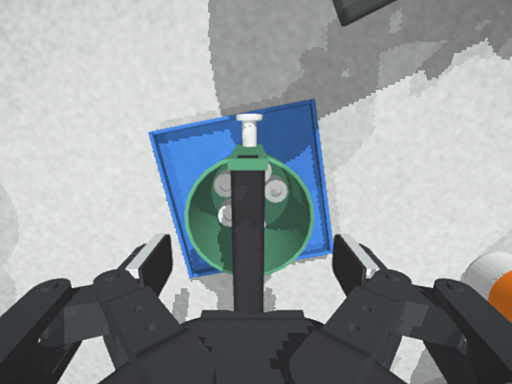

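The jaws are open and clear of the bar on both sides. The bucket stands upright in the tray with its bushings inside. I'll retreat straight up.

```bash
python3 -m inch '[[[0,-8,0],[0,0,0],0],[[0,-22,0],[0,0,0],0],[[0,-42,0],[0,0,0],0],[[0,-66,0],[0,0,0],0],[[0,-92,0],[0,0,0],0],[[0,-118,0],[0,0,0],0],[[0,-140,0],[0,0,0],0],[[0,-150,0],[0,0,0],0]]'
python3 -m inch '[[[0,-10,0],[0,0,0],0],[[0,-10,0],[0,0,0],0]]'
python3 - <<'E'
from h import *
a=arm.capture("side");b=arm.capture("wrist")
for c in("side","wrist"):
  for q in("green_bucket","tray","yellow_bucket"): print(c,q,[(r["pixel"],round(r["score"],2),atz(arm.camera_model(c),r["pixel"],{"g":.004,"t":0,"y":.028}[q[0]]).round(3).tolist()) for r in arm.mark_of(c,q)])
o=np.zeros((384,800,3),np.uint8);o[:,:400]=cv2.resize(a[90:218,180:313],(400,384));o[:,400:]=b[:,56:456];cv2.imwrite("pics/l.png",o)
E
```

```text
clock: 16.3
eef_pos: [0.5776, 0.3409, 0.2687]
eef_rot: [[0.054, 0.006, 0.999], [-0.999, 0.003, 0.054], [-0.003, -1.0, 0.006]]
force: [0.9, -0.4, 0.5]
finger_gap: 0.999
clock: 16.5
eef_pos: [0.5783, 0.3412, 0.2813]
eef_rot: [[0.054, 0.009, 0.999], [-0.999, 0.004, 0.054], [-0.004, -1.0, 0.01]]
force: [-0.7, -0.3, 1.4]
finger_gap: 1.001
side green_bucket [([240.3, 154.6], 0.92, [0.567, 0.347, 0.004]), ([330.9, 276.8], 0.65, [0.668, -0.258, 0.004])]
side tray [([239.6, 157.9], 0.91, [0.563, 0.331, 0.0])]
side yellow_bucket [([284.6, 207.3], 0.61, [0.627, -0.029, 0.028])]
wrist green_bucket [([245.2, 163.1], 0.86, [0.569, 0.346, 0.004])]
wrist tray []
wrist yellow_bucket []
```

View pics/l.png

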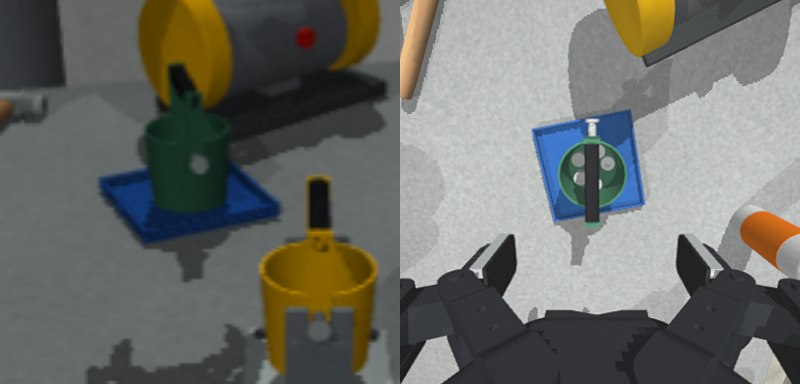

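The bucket stands upright near the tray's centre with its bushings inside. The yellow one hangs as before, and the gripper is clear of everything.

```bash
python3 -c "
from cell import arm
print(arm.finish_job(), arm.observe()['clock'])"
```

```text
the job is handed in; nothing more can be done
the job is handed in; nothing more can be done
```

The green bucket now stands upright, released, near the centre of the blue tray, and I handed the job in at about 17 s of the 51 s allowed.

- **Lift and carry:** I pinched the bar at its middle, with the fingers centred to within 0.3 mm in the tool frame. I lifted it straight up out of the slots with no sign of catching; the only load was its weight, about 4.8 N. It went over the yellow bucket's bar with about 5 cm to spare by my estimate.
- **Set-down:** At touchdown the vertical reading went from -4.4 N hanging to +4.7 N pressing down. I then opened the fingers slowly and raised the gripper clear.
- **Last checks:** The final side and wrist pictures show the bucket upright in the tray with its bushings inside, and the yellow bucket still hanging as before. The purple look-alike was not touched.
- **Disagreements:** My readings of the tray's centre differed by up to about 15 mm between cameras. I placed by the close wrist view, and the bucket has about 30 mm of room on each side. In the last check the network found neither the tray nor the yellow bucket in the wrist view. The tray is plainly visible there, and the yellow bucket is out of that camera's view.

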